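# Serve the oldest chocolates and top up the two dispensers

### The job

Two guests get a chocolate: from the bottom of the red dispenser slide out the oldest bar, the one sticking out in front, and lay it flat in the middle of the white plate; lay the oldest bar of the green dispenser likewise on the green plate. Both dispensers are full, so only once its oldest bar is out, top each one up with the loose fresh bar of its own colour, lying flat in the chute on top of the other two. Leave the loose yellow bar where it is.

Things in the scene. Friction and masses are not known exactly. Their poses are not given: they have to be found in the camera images.
- dispenser_red: Pale wood chute, fixed, full with 3 red bars lying flat, one on another, along x. Origin: chute middle, worktop level; -x is its front, z up. Inside 87 (x) x 40 (y) mm, floor 24 mm up, open top. Gate 47.5 mm before the origin with a 16 mm slot over the floor. Walls 62 mm, flared lips to 70, back to 76 mm up. Sides cut away over the middle 55 mm above 32 mm up, for fingers. Base 95x60.
- dispenser_green: Pale wood chute, fixed, full with 3 green bars lying flat, one on another, along x. Origin: chute middle, worktop level; -x is its front, z up. Inside 87 (x) x 40 (y) mm, floor 24 mm up, open top. Gate 47.5 mm before the origin with a 16 mm slot over the floor. Walls 62 mm, flared lips to 70, back to 76 mm up. Sides cut away over the middle 55 mm above 32 mm up, for fingers. Base 95x60.
- plate_white: Small round white plate, fixed on the worktop, 132 mm across, rim 12.5 mm high. Origin: centre of its underside, z up. Its flat inside is about 92 mm across and 5 mm above the worktop.
- plate_green: Small round green plate, fixed on the worktop, 132 mm across, rim 12.5 mm high. Origin: centre of its underside, z up. Its flat inside is about 92 mm across and 5 mm above the worktop.
- oldest_red: Rigid wrapped chocolate bar, red sleeve, silver ends, 80 (x) x 34 (y) x 12 (z) mm, 35 g, the lowest in the red dispenser. Origin: centre of its underside, z up. Starts flat on the chute floor, 24 mm up, 33.5 mm before the dispenser's origin, in line with it: 26 mm stick out past the gate over free space. Slides out along the dispenser's -x with under 2 N; the two above drop 12 mm.
- oldest_green: Rigid wrapped chocolate bar, green sleeve, silver ends, 80 (x) x 34 (y) x 12 (z) mm, 35 g, the lowest in the green dispenser. Origin: centre of its underside, z up. Starts flat on the chute floor, 24 mm up, 33.5 mm before the dispenser's origin, in line with it: 26 mm stick out past the gate over free space. Slides out along the dispenser's -x with under 2 N; the two above drop 12 mm.
- fresh_red: Loose fresh chocolate bar, red sleeve, silver ends, 80 (x) x 34 (y) x 12 (z) mm, 35 g, flat on the worktop in a row in front of the dish rack (rack wall 113 mm high). Origin: centre of its underside, z up. On top of the two bars left in the chute its underside is 48 mm above the worktop, its middle over the dispenser's origin; either end first.
- fresh_green: Loose fresh chocolate bar, green sleeve, silver ends, 80 (x) x 34 (y) x 12 (z) mm, 35 g, flat on the worktop in a row in front of the dish rack (rack wall 113 mm high). Origin: centre of its underside, z up. On top of the two bars left in the chute its underside is 48 mm above the worktop, its middle over the dispenser's origin; either end first.
- yellow_bar: Chocolate bar of the same size and shape with a yellow sleeve, lying in the row with the fresh bars; not part of the job. Origin: centre of its underside; z up.
Not all that is in view belongs to the job. Leave any orange look-alike of the oldest_red alone.

How it is judged (in metres and radians):
At the end, for the whole second after the job is handed in: Oldest red bar flat on the white plate, oldest green on the green plate, within 25 mm of the centre; each fresh bar flat (0.12 rad) in its own colour's chute, within 15 mm and 0.2 rad of its middle and line, underside 43 to 53 mm above the worktop, on the two others; all at rest (horizontal distance between oldest_red and plate_white below 0.025 m and z of oldest_red in the frame of plate_white between 0.002 and 0.012 m and angle between each of oldest_red, oldest_green's own z axis and vertical below 0.15 rad and horizontal distance between fresh_red and dispenser_red below 0.015 m and z of fresh_red in the frame of dispenser_red between 0.043 and 0.053 m and angle between each of fresh_red, fresh_green's own z axis and vertical below 0.12 rad and angle between the x axis of fresh_red and the x axis of dispenser_red, either way round below 0.2 rad and linear speed of each of oldest_red, fresh_red, oldest_green, fresh_green below 0.02 m/s and horizontal distance between oldest_green and plate_green below 0.025 m and z of oldest_green in the frame of plate_green between 0.002 and 0.012 m and horizontal distance between fresh_green and dispenser_green below 0.015 m and z of fresh_green in the frame of dispenser_green between 0.043 and 0.053 m and angle between the x axis of fresh_green and the x axis of dispenser_green, either way round below 0.2 rad); the robot touches nothing.
It fails at once if the fresh red bar is put into the red dispenser while the oldest is still in it (it is full) (horizontal distance between fresh_red and dispenser_red below 0.025 m and z of fresh_red in the frame of dispenser_red below 0.066 m and horizontal distance between oldest_red and dispenser_red below 0.08 m).
It fails at once if the fresh green bar is put into the green dispenser while the oldest is still in it (it is full) (horizontal distance between fresh_green and dispenser_green below 0.025 m and z of fresh_green in the frame of dispenser_green below 0.066 m and horizontal distance between oldest_green and dispenser_green below 0.08 m).
It fails at once if the yellow bar is moved from its place (distance of yellow_bar from where it was at the start of the episode above 0.03 m).
It also fails if it takes over 112 s, if anything falls off the work surface, if the arm or the gripper's body presses on something with over 40 N, if the wrist force passes 120 N, or if a joint passes its speed limit or range.

### The arm

A 6-joint arm with a two-finger parallel gripper is mounted at the origin on a cart in front of the work surface, level with it; the furniture and walls round the work are solid. World frame = base frame: x ahead of the robot, y to its left, z up, the work surface at z = 0. Lengths are in m, angles in degrees, forces in N, time in s.
With the tool pointing down it reaches from about 0.3 to 0.95 m from the base axis. Payload 3.1 kg.
Tool frame: the origin (TCP) lies midway between the tips of the shut fingers; the grasp point (between the pads) lies 19 mm behind it (bot.grip_depth is the distance from the TCP to the grasp point, in m); z points along the fingers, y is the line along which they close (so a half turn about z gives the same grasp; the last joint's range is limited). The gripper opens to 85 mm and grips with 20 to 120 N. Pads are 22 mm wide; open, the fingers measure 114 mm over their backs; the gripper's body (76 mm by 85 mm) begins 54 mm behind the grasp point. The pads swing forward as they close: fully open they stand 13 mm farther back than shut.
Start: joints at [-73.493, 17.653, 93.61, -0, 68.738, -3.994], TCP at [0.219, -0.585, 0.231] pointing down, gripper open.
Joint ranges: [-175.34, 175.34], [-45.06, 112.39], [2.9, 150.54], [-68.45, 248.45], [3.09, 151.38], [-168.51, 168.51]. Speed limits (degrees/s): [159.86, 159.86, 180, 180, 180, 180].

### API

Orientations are given as a 3x3 rotation matrix whose columns are the frame's x, y, z axes.
In Python, from cell import bot gives the robot as it stands. The module is installed in compiled form; this text tells all that it offers.
- The arm moves only by the tool step_arm, never from a script. Its argument "plan" is a list of rows, each an object of numbers: "wx", "wy", "wz": the turn, a rotation vector about the world's x, y, z in units of 5 degrees (1.0 is 5 degrees); "dx", "dy", "dz": the shift along the world's x, y, z in cm; "jaw": the finger opening in cm, from 0 to 8.54. A call has 1 to 10 rows; each row is the pose to reach, as a shift and turn from the pose commanded when the call began; what a row does not reach only later rows make up. A row lasts 1/10 s, in which the tool goes at most 50 mm and 8.59 degrees, less where a joint would pass 70% of its speed; a pose out of reach is approached as far as the arm can. A call with a gripper value outside its range is refused whole. The fingers move at their own pace and stop on an object; "force" is the grip in N (left out, the last holds). Time passes only in rows, so rows that repeat a pose let the fingers close. It gives the time, the measured TCP pose, the force, the opening and the grip force at its end, in the units of the state.
- bot.read_state(): the state, without advancing time (a new reading comes with each control period).
- bot.snapshot(name): name is "side" or "top"; returns the picture (420x560x3 uint8, red, green, blue); there is no depth.
- bot.camera_params(name): a dict with "K" (3x3 intrinsics, pixels), "extrinsics" (4x4, takes a point from world to camera coordinates). Camera axes: x right, y down, z forward; pixel columns grow to the right and rows downward; lengths in m; the calibration is good to about 2 mm. A picture is of the moment at which its call begins. camera_params takes no time and is no camera call.
- bot.finish_job(): hands the job in; it is judged then, once.
The state is a dict: "t": time; "q": joint angles; "qd": joint speeds; "joint_torque": joint torques, N m; "ee_pos": TCP position; "eef_rot": TCP orientation; "contact_force": force on the tool from outside, world axes, zero at the start; "wrist_torque": the same for the moment, N m; "width": opening from 0.0 (shut) to 1.0 (fully open); "finger_force": force on a finger pad.
Only numpy, scipy, OpenCV 4.12 (cv2) and the standard library are available. Lean on these libraries where they do the work, as an engineer would, in place of code of your own. Each camera call takes 0.05 s, during which the arm holds its last target. There are 200 camera calls.

## Working session

There is one attempt and no reset: what is moved stays moved. The work goes in short steps, Python scripts to look and compute and a tool call to move; the robot and the scene stay as the last step left them, time stands still between calls to the robot, and variables do not carry over. Pictures are saved under pics/ and viewed, at most 14 in all, crops included, and the job is handed in when it is done.

Besides the shell and the picture viewer there is one more tool, called after "Call:" by a JSON object that holds its "api" and its "payload", one argument or row to a line. step_arm: Moves the arm, as the interface text tells. Its arguments: {"type":"object","properties":{"plan":{"type":"array"},"force":{"type":"number"}},"required":["plan"]}

```bash
mkdir -p pics; python3 - <<'E'
from cell import bot
import cv2
for n in("top","side"):
    im=bot.snapshot(n); cv2.imwrite(f"pics/{n}0.png",im[:,:,::-1])
    p=bot.camera_params(n); print(p["K"],p["extrinsics"])
s=bot.read_state(); print(s["t"],s["ee_pos"],s["eef_rot"],s["width"],bot.grip_depth)
E
```

```text
[[455.16401205   0.         273.04263907]
 [  0.         455.16401205 214.04893281]
 [  0.           0.           1.        ]] [[ 0.00277307 -0.99976336  0.02157635 -0.05913274]
 [-0.98683618 -0.00622484 -0.16160323  0.52407043]
 [ 0.1616993  -0.02084419 -0.98661992  1.43288279]
 [ 0.          0.          0.          1.        ]]
[[542.79433197   0.         270.61808701]
 [  0.         542.79433197 212.0610323 ]
 [  0.           0.           1.        ]] [[ 0.9448637  -0.32739531  0.00670017 -0.54198761]
 [-0.18637847 -0.554487   -0.81105317  0.10636128]
 [ 0.26925016  0.76508593 -0.58493407  1.30717983]
 [ 0.          0.          0.          1.        ]]
0.1 [ 0.21863431 -0.58471977  0.23015462] [[ 9.36661496e-01  3.50235472e-01 -5.97301056e-04]
 [ 3.50235952e-01 -9.36659353e-01  2.00841795e-03]
 [ 1.43951587e-04 -2.09040406e-03 -9.99997805e-01]] 0.9999334812400217 0.0187
```

View pics/top0.png

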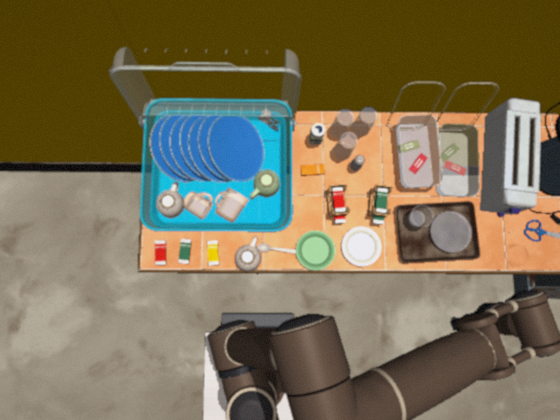

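View pics/side0.png

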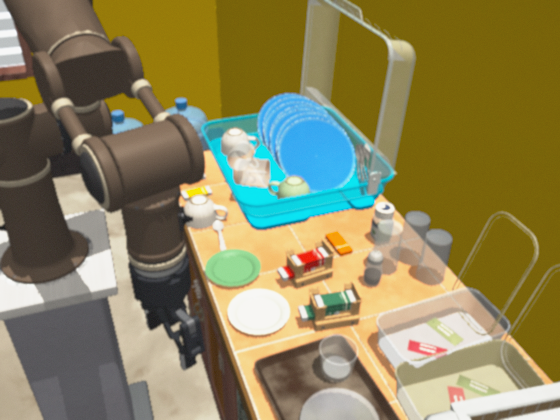

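The top view shows the fresh bars at about (160,251) red, (185,250) green and (213,253) yellow. The green plate is at (315,250), the white plate at (361,246), the red dispenser at (338,204) and the green one at (380,204). The side view agrees. Next I'll measure with segmentation and crops.

```bash
cat > h.py <<'E'
from cell import bot
import numpy as np, cv2
def ray(n,u,v,z):
    p=bot.camera_params(n);E=np.array(p["extrinsics"]);R,t=E[:3,:3],E[:3,3]
    c=-R.T@t;d=R.T@np.linalg.inv(p["K"])@np.array([u,v,1.]);return c+d*(z-c[2])/d[2]
def pix(n,P):
    p=bot.camera_params(n);E=np.array(p["extrinsics"]);q=np.array(p["K"])@(E[:3,:3]@np.array(P)+E[:3,3]);return q[:2]/q[2]
def blobs(im,lo,hi,roi,amin=15):
    x0,y0,x1,y1=roi;h=cv2.cvtColor(im[y0:y1,x0:x1],cv2.COLOR_RGB2HSV)
    m=cv2.inRange(h,lo,hi)
    if lo[0]==0: m|=cv2.inRange(h,(172,lo[1],lo[2]),(180,255,255))
    n,l,s,c=cv2.connectedComponentsWithStats(m)
    out=[]
    for i in range(1,n):
        if s[i,4]>=amin:
            ys,xs=np.where(l==i);r=cv2.minAreaRect(np.c_[xs,ys].astype(np.float32))
            out.append((c[i]+[x0,y0],s[i,4],r[1],r[2]))
    return out
E
python3 - <<'E'
from h import *
im=cv2.imread("pics/top0.png")[:,:,::-1].copy()
for name,lo,hi in(("red",(0,150,80),(6,255,255)),("green",(45,60,20),(95,255,200)),("yellow",(22,150,100),(33,255,255)),("white",(0,0,200),(180,40,255))):
    for z,roi in((.012,(143,236,228,268)),(.05,(325,180,395,225)),(.01,(293,225,390,270))):
        for c,a,sz,an in blobs(im,lo,hi,roi,12): print(name,z,c.round(1),a,np.round(sz,1),round(an),ray("top",*c,z).round(4))
a=cv2.resize(im[180:272,296:400],None,fx=5.7,fy=5.7,interpolation=cv2.INTER_CUBIC)
b=cv2.resize(im[232:272,140:264],None,fx=4.78,fy=4.78,interpolation=cv2.INTER_CUBIC)[:, :592]
a=a[:,:592];b=np.pad(b,((0,0),(0,0),(0,0)))
cv2.imwrite("pics/c1.png",a[:,:,::-1]);cv2.imwrite("pics/c2.png",b[:,:,::-1])
s=cv2.imread("pics/side0.png")
cv2.imwrite("pics/c3.png",cv2.resize(s[225:350,190:380],None,fx=4.2,fy=4.2,interpolation=cv2.INTER_CUBIC))
E
```

```text
red 0.012 [160.7 244.8] 13 [ 1. 10.] 90 [0.4254 0.3085 0.012 ]
red 0.012 [160.  253.6] 139 [13. 10.] 90 [0.3968 0.3095 0.012 ]
red 0.05 [338.2 200.6] 142 [12.7 11.3] 83 [ 0.5689 -0.2686  0.05  ]
red 0.05 [339.  216.5] 34 [ 3. 10.] 90 [ 0.5165 -0.27    0.05  ]
green 0.012 [184.3 252.2] 114 [12.  9.] 90 [0.4019 0.2312 0.012 ]
green 0.05 [380.5 201.3] 136 [12. 11.] 90 [ 0.5677 -0.4069  0.05  ]
green 0.05 [378.3 217.2] 32 [10.  3.] 0 [ 0.5151 -0.3978  0.05  ]
green 0.01 [314.6 250.3] 581 [37. 37.] 90 [ 0.4101 -0.1941  0.01  ]
yellow 0.012 [212.6 253.2] 152 [15. 11.] 90 [0.3991 0.1393 0.012 ]
white 0.012 [185.3 240.3] 25 [9.1 2.5] 8 [0.4406 0.2292 0.012 ]
white 0.012 [159.5 241.5] 20 [1. 9.] 90 [0.4364 0.3129 0.012 ]
white 0.012 [212.2 241.9] 27 [2. 9.] 90 [0.4359 0.1414 0.012 ]
white 0.012 [183.5 261.3] 31 [3. 9.] 90 [0.3725 0.2327 0.012 ]
white 0.012 [160.2 262.9] 28 [2. 9.] 90 [0.3668 0.3075 0.012 ]
white 0.012 [213. 263.] 31 [ 2. 10.] 90 [0.3672 0.1371 0.012 ]
white 0.05 [336.8 188.8] 23 [9. 2.] 0 [ 0.6082 -0.2647  0.05  ]
white 0.05 [382.2 189.8] 25 [8.2 2.7] 8 [ 0.6059 -0.414   0.05  ]
white 0.05 [340.4 209.2] 26 [2.7 9.2] 82 [ 0.5407 -0.2752  0.05  ]
white 0.05 [380.9 209.9] 26 [3. 8.] 90 [ 0.539  -0.4071  0.05  ]
white 0.05 [340.3 220.8] 29 [9. 3.] 0 [ 0.5024 -0.2742  0.05  ]
white 0.05 [378.5 221.5] 33 [3. 9.] 90 [ 0.5011 -0.3982  0.05  ]
white 0.01 [361. 246.] 1237 [39.6 38.2] 45 [ 0.425  -0.3476  0.01  ]
```

View pics/c1.png

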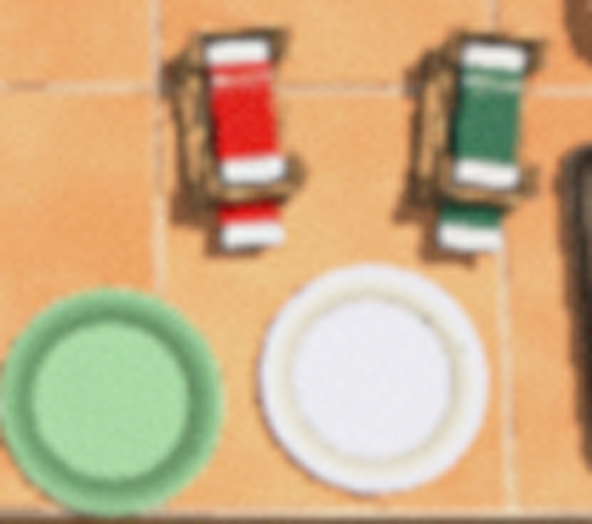

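View pics/c2.png

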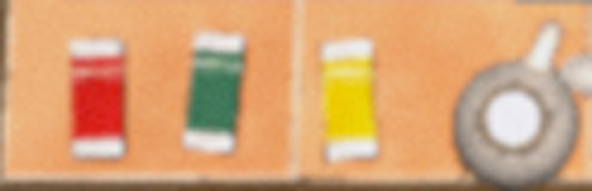

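View pics/c3.png

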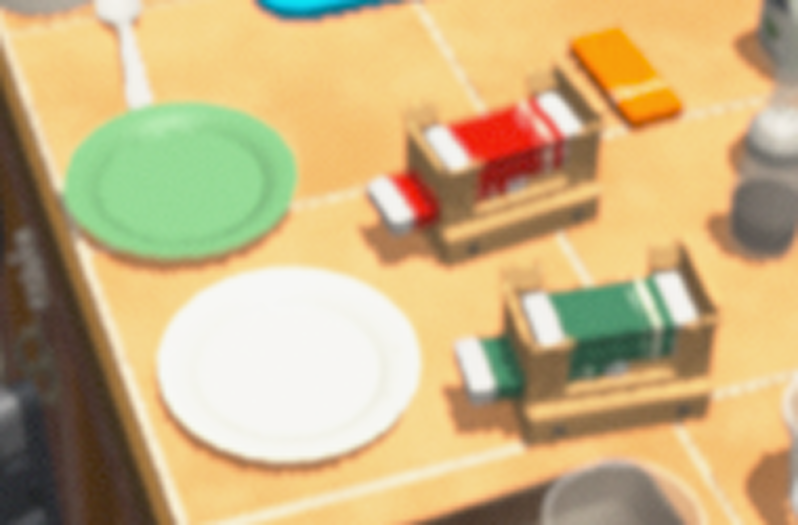

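The crops confirm the layout. The red chute is yawed slightly positive and the green one slightly negative, each with its oldest bar sticking out towards the plates. Next I'll compute the poses and check them with model overlays in both views.

```bash
cat > ov.py <<'E'
from h import *
def box(x,y,yaw,z0,z1,cx=0,L=.08,W=.034):
    c,s=np.cos(np.radians(yaw)),np.sin(np.radians(yaw));P=[]
    for z in(z0,z1):
        for a,b in((-1,-1),(1,-1),(1,1),(-1,1)):
            u,v=cx+a*L/2,b*W/2;P.append([x+c*u-s*v,y+s*u+c*v,z])
    return np.array(P)
def draw(im,n,P,roi,f,col):
    q=np.array([(pix(n,p)-roi[:2]+.5)*f for p in P]).round().astype(int)
    cv2.polylines(im,[q[4:]],True,col,1);cv2.polylines(im,[q[:4]],True,col,1)
E
python3 - <<'E'
from ov import *
def ends(a,b,z):
    A,B=ray("top",*a,z),ray("top",*b,z);d=A-B;return (A+B)[:2]/2,np.degrees(np.arctan2(d[1],d[0])),np.linalg.norm(d)
for k,a,b,z in(("dr",(336.8,188.8),(340.4,209.2),.06),("dg",(382.2,189.8),(380.9,209.9),.06),("fr",(159.5,241.5),(160.2,262.9),.012),("fg",(185.3,240.3),(183.5,261.3),.012),("y",(212.2,241.9),(213,263),.012)): print(k,ends(a,b,z))
print(ray("top",340.3,220.8,.036),ray("top",378.5,221.5,.036))
dr=(.5695,-.2670,8.5);dg=(.5680,-.4060,-6)
P={}
M=[]
for d in(dr,dg): M+= [box(*d,.048,.06),box(*d,.024,.036,-.0335),box(*d,0,.024,0,.095,.06)]
for x,y in((.410,-.194),(.425,-.3476)):
    t=np.linspace(0,2*np.pi,40);c=np.c_[x+.066*np.cos(t),y+.066*np.sin(t),0*t+.0125];M.append(np.r_[c[:0],c])
out=[]
for n,roi,f in(("top",(296,180,400,272),5),("side",(190,225,380,350),4)):
    s=cv2.imread(f"pics/{n}0.png");x0,y0,x1,y1=roi
    a=cv2.resize(s[y0:y1,x0:x1],None,fx=f,fy=f,interpolation=cv2.INTER_CUBIC)
    for m in M:
        if len(m)==8: draw(a,n,m,roi,f,(255,0,0))
        else: cv2.polylines(a,[np.array([(pix(n,p)-roi[:2]+.5)*f for p in m]).astype(int)],True,(255,0,255),1)
    cv2.imwrite(f"pics/o_{n}.png",a)
E
```

```text
dr (array([ 0.57236048, -0.26828108]), np.float64(8.719592043069865), np.float64(0.06792243369711413))
dg (array([ 0.57053908, -0.40785534]), np.float64(-5.696331740232258), np.float64(0.06669448911240723))
fr (array([0.40160694, 0.31025156]), np.float64(4.308902504618937), np.float64(0.06970745302096526))
fg (array([0.40651614, 0.23090772]), np.float64(-2.9324402542983035), np.float64(0.06848664261631482))
y (array([0.4015551, 0.1392193]), np.float64(3.549619295549842), np.float64(0.06883082580405384))
[ 0.50459413 -0.27641174  0.036     ] [ 0.50303088 -0.40159789  0.036     ]
```

View pics/o_top.png

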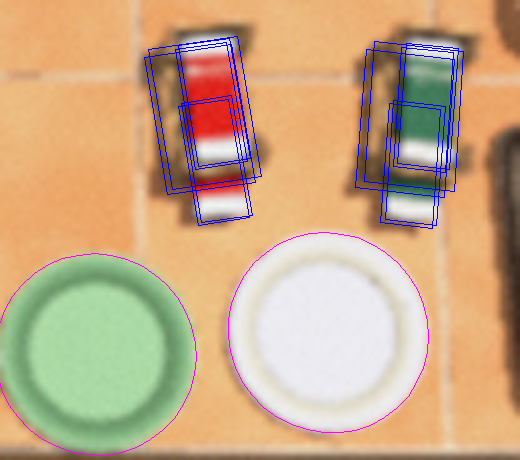

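View pics/o_side.png

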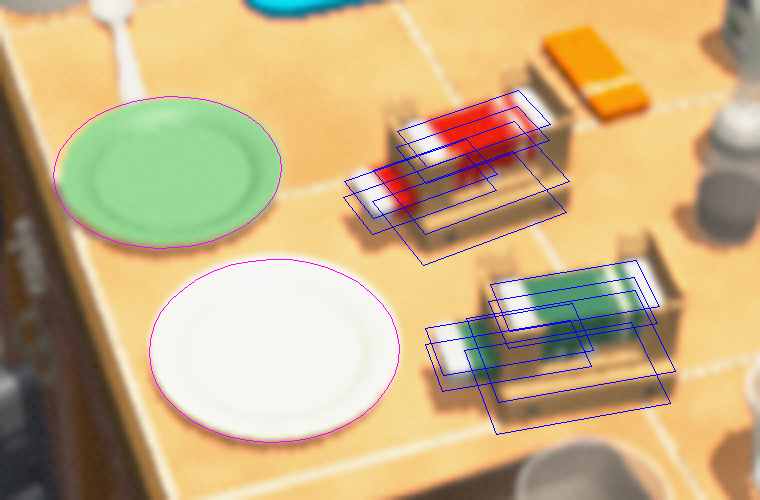

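The plates match in both views, while the chutes want about +3 mm in x. I'll take red at (0.573, -0.265, 8.5°) and green at (0.571, -0.406, -6°), and move to hover over the oldest red bar.

Call:
{"api": "step_arm", "payload": {
  "plan": [
    {"dx":5,"dy":5,"wz":-1.2,"jaw":6},
    {"dx":9,"dy":9.5,"wz":-2.4,"jaw":6},
    {"dx":29.3,"dy":31.1,"dz":-5,"wz":-2.4,"jaw":6},
    {"dx":29.3,"dy":31.1,"dz":-5,"wz":-2.4,"jaw":6},
    {"dx":29.3,"dy":31.1,"dz":-5,"wz":-2.4,"jaw":6},
    {"dx":29.3,"dy":31.1,"dz":-5,"wz":-2.4,"jaw":6},
    {"dx":29.3,"dy":31.1,"dz":-5,"wz":-2.4,"jaw":6},
    {"dx":29.3,"dy":31.1,"dz":-12,"wz":-2.4,"jaw":6},
    {"dx":29.3,"dy":31.1,"dz":-12,"wz":-2.4,"jaw":6},
    {"dx":29.3,"dy":31.1,"dz":-12,"wz":-2.4,"jaw":6}
  ],
  "force": 20
}}

```text
schema error: expected keys wx, wy, wz, dx, dy, dz, jaw
```

Call:
{"api": "step_arm", "payload": {
  "plan": [
    {"wx":0,"wy":0,"wz":-1.2,"dx":5,"dy":5,"dz":0,"jaw":6},
    {"wx":0,"wy":0,"wz":-2.4,"dx":9,"dy":9.5,"dz":-1,"jaw":6},
    {"wx":0,"wy":0,"wz":-2.4,"dx":29.3,"dy":31.1,"dz":-5,"jaw":6},
    {"wx":0,"wy":0,"wz":-2.4,"dx":29.3,"dy":31.1,"dz":-5,"jaw":6},
    {"wx":0,"wy":0,"wz":-2.4,"dx":29.3,"dy":31.1,"dz":-5,"jaw":6},
    {"wx":0,"wy":0,"wz":-2.4,"dx":29.3,"dy":31.1,"dz":-5,"jaw":6},
    {"wx":0,"wy":0,"wz":-2.4,"dx":29.3,"dy":31.1,"dz":-5,"jaw":6},
    {"wx":0,"wy":0,"wz":-2.4,"dx":29.3,"dy":31.1,"dz":-12,"jaw":6},
    {"wx":0,"wy":0,"wz":-2.4,"dx":29.3,"dy":31.1,"dz":-12,"jaw":6},
    {"wx":0,"wy":0,"wz":-2.4,"dx":29.3,"dy":31.1,"dz":-12,"jaw":6}
  ],
  "force": 20
}}

```text
t: 1.1
ee_pos: [0.5106, -0.2697, 0.1067]
eef_rot: [[0.988, 0.151, -0.007], [0.151, -0.988, 0.005], [-0.006, -0.006, -1.0]]
contact_force: [-1.2, 1.1, 0.3]
width: 0.701
finger_force: 0.0
```

Call:
{"api": "step_arm", "payload": {
  "plan": [
    {"wx":0,"wy":0,"wz":0,"dx":0,"dy":0,"dz":-4,"jaw":6},
    {"wx":0,"wy":0,"wz":0,"dx":0,"dy":0,"dz":-6,"jaw":6},
    {"wx":0,"wy":0,"wz":0,"dx":0,"dy":0,"dz":-6,"jaw":6},
    {"wx":0,"wy":0,"wz":0,"dx":0,"dy":0,"dz":-6,"jaw":6}
  ]
}}

```text
t: 1.5
ee_pos: [0.5117, -0.275, 0.0515]
eef_rot: [[0.989, 0.147, -0.0], [0.147, -0.989, -0.0], [-0.0, -0.0, -1.0]]
contact_force: [-0.3, -0.4, 0.5]
width: 0.703
finger_force: 0.0
```

```bash
python3 - <<'E'
from h import *
s=bot.read_state();print(s["ee_pos"],s["eef_rot"].round(3) if hasattr(s["eef_rot"],"round") else "")
a=bot.snapshot("top")[170:270,290:400];b=bot.snapshot("side")[200:320,230:400]
a=cv2.resize(a,None,fx=3.6,fy=3.6,interpolation=2);b=cv2.resize(b,(int(360*170/120)-110,360),interpolation=2)
cv2.imwrite("pics/d1.png",np.hstack([a,b])[:,:,::-1]);print(pix("top",s["ee_pos"]),pix("side",s["ee_pos"]))
E
```

```text
[ 0.51169517 -0.27501334  0.05150417] [[ 0.989  0.147 -0.   ]
 [ 0.147 -0.989 -0.   ]
 [-0.    -0.    -1.   ]]
[340.62534179 217.9178892 ] [284.98440944 266.91244221]
```

View pics/d1.png

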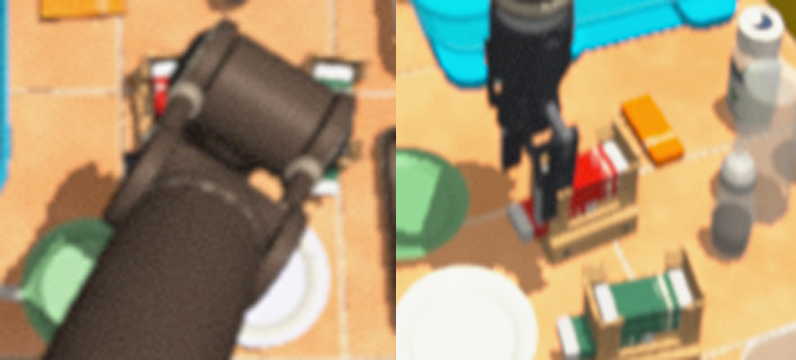

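The near finger hangs just in front of the gate, with the bar's silver end beyond it. I'll back off 2 mm, lower and close gently.

Call:
{"api": "step_arm", "payload": {
  "plan": [
    {"wx":0,"wy":0,"wz":0,"dx":-0.2,"dy":0,"dz":-1.5,"jaw":6},
    {"wx":0,"wy":0,"wz":0,"dx":-0.2,"dy":0,"dz":-2.8,"jaw":6},
    {"wx":0,"wy":0,"wz":0,"dx":-0.2,"dy":0,"dz":-2.8,"jaw":4},
    {"wx":0,"wy":0,"wz":0,"dx":-0.2,"dy":0,"dz":-2.8,"jaw":3},
    {"wx":0,"wy":0,"wz":0,"dx":-0.2,"dy":0,"dz":-2.8,"jaw":3},
    {"wx":0,"wy":0,"wz":0,"dx":-0.2,"dy":0,"dz":-2.8,"jaw":3},
    {"wx":0,"wy":0,"wz":0,"dx":-0.2,"dy":0,"dz":-2.8,"jaw":3},
    {"wx":0,"wy":0,"wz":0,"dx":-0.2,"dy":0,"dz":-2.8,"jaw":3}
  ],
  "force": 25
}}

```text
t: 2.4
ee_pos: [0.51, -0.2744, 0.0234]
eef_rot: [[0.989, 0.148, 0.0], [0.148, -0.989, -0.0], [0.0, 0.0, -1.0]]
contact_force: [-0.5, 0.1, -1.1]
width: 0.394
finger_force: 26.1
```

Call:
{"api": "step_arm", "payload": {
  "plan": [
    {"wx":0,"wy":0,"wz":0,"dx":-0.5,"dy":-0.07,"dz":0,"jaw":3},
    {"wx":0,"wy":0,"wz":0,"dx":-1.0,"dy":-0.15,"dz":0,"jaw":3},
    {"wx":0,"wy":0,"wz":0,"dx":-1.7,"dy":-0.25,"dz":0,"jaw":3},
    {"wx":0,"wy":0,"wz":0,"dx":-2.4,"dy":-0.36,"dz":0,"jaw":3},
    {"wx":0,"wy":0,"wz":0,"dx":-3.2,"dy":-0.48,"dz":0,"jaw":3},
    {"wx":0,"wy":0,"wz":0,"dx":-4.0,"dy":-0.6,"dz":0,"jaw":3},
    {"wx":0,"wy":0,"wz":0,"dx":-4.8,"dy":-0.72,"dz":0,"jaw":3},
    {"wx":0,"wy":0,"wz":0,"dx":-5.6,"dy":-0.84,"dz":0,"jaw":3},
    {"wx":0,"wy":0,"wz":0,"dx":-6.3,"dy":-0.95,"dz":0,"jaw":3},
    {"wx":0,"wy":0,"wz":0,"dx":-6.3,"dy":-0.95,"dz":0,"jaw":3}
  ]
}}

```text
t: 3.4
ee_pos: [0.4456, -0.2839, 0.0231]
eef_rot: [[0.989, 0.147, -0.001], [0.147, -0.989, 0.001], [-0.001, -0.001, -1.0]]
contact_force: [-0.1, -0.3, -1.1]
width: 0.389
finger_force: 26.1
```

Call:
{"api": "step_arm", "payload": {
  "plan": [
    {"wx":0,"wy":0,"wz":0,"dx":-0.5,"dy":0,"dz":2,"jaw":3},
    {"wx":0,"wy":0,"wz":0,"dx":-5.0,"dy":-6.85,"dz":3,"jaw":3},
    {"wx":0,"wy":0,"wz":0,"dx":-5.0,"dy":-6.85,"dz":3,"jaw":3},
    {"wx":0,"wy":0,"wz":0,"dx":-5.0,"dy":-6.85,"dz":3,"jaw":3},
    {"wx":0,"wy":0,"wz":0,"dx":-5.0,"dy":-6.85,"dz":1,"jaw":3},
    {"wx":0,"wy":0,"wz":0,"dx":-5.0,"dy":-6.85,"dz":-0.8,"jaw":3},
    {"wx":0,"wy":0,"wz":0,"dx":-5.0,"dy":-6.85,"dz":-1.4,"jaw":3},
    {"wx":0,"wy":0,"wz":0,"dx":-5.0,"dy":-6.85,"dz":-1.7,"jaw":3},
    {"wx":0,"wy":0,"wz":0,"dx":-5.0,"dy":-6.85,"dz":-1.7,"jaw":3}
  ]
}}

```text
t: 4.3
ee_pos: [0.3971, -0.3521, 0.0061]
eef_rot: [[0.989, 0.148, -0.0], [0.148, -0.989, 0.0], [-0.0, -0.0, -1.0]]
contact_force: [0.1, -1.0, 0.2]
width: 0.394
finger_force: 26.1
```

```bash
python3 - <<'E'
from h import *
s=bot.read_state();print(s["ee_pos"])
b=bot.snapshot("side")[200:350,180:390]
cv2.imwrite("pics/d2.png",cv2.resize(b,None,fx=3,fy=3,interpolation=2)[:,:,::-1])
E
```

```text
[ 0.39713502 -0.35205125  0.00613813]
```

View pics/d2.png

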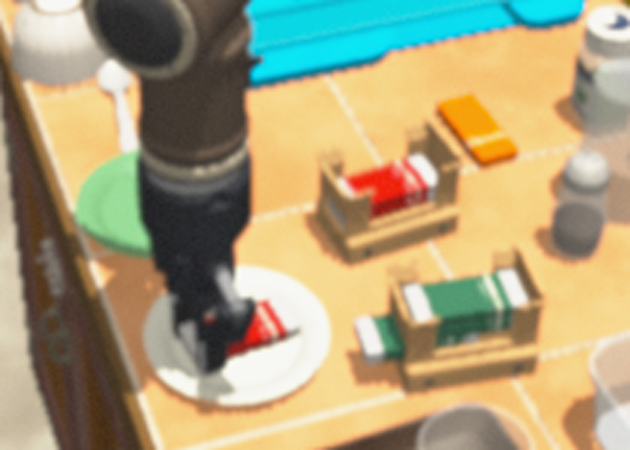

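The bar lies on the white plate, and the two red bars above have dropped in the chute. Now to release, lift and go to the green oldest bar.

Call:
{"api": "step_arm", "payload": {
  "plan": [
    {"wx":0,"wy":0,"wz":0,"dx":0,"dy":0,"dz":0,"jaw":5.5},
    {"wx":0,"wy":0,"wz":0,"dx":0,"dy":0,"dz":0,"jaw":5.5},
    {"wx":0,"wy":0,"wz":0,"dx":0,"dy":0,"dz":4,"jaw":6},
    {"wx":0,"wy":0,"wz":-1.5,"dx":3,"dy":-1,"dz":8,"jaw":6},
    {"wx":0,"wy":0,"wz":-2.9,"dx":7,"dy":-3,"dz":9,"jaw":6},
    {"wx":0,"wy":0,"wz":-2.9,"dx":11.1,"dy":-4.8,"dz":9,"jaw":6},
    {"wx":0,"wy":0,"wz":-2.9,"dx":11.1,"dy":-4.8,"dz":9,"jaw":6},
    {"wx":0,"wy":0,"wz":-2.9,"dx":11.1,"dy":-4.8,"dz":5,"jaw":6},
    {"wx":0,"wy":0,"wz":-2.9,"dx":11.1,"dy":-4.8,"dz":5,"jaw":6},
    {"wx":0,"wy":0,"wz":-2.9,"dx":11.1,"dy":-4.8,"dz":5,"jaw":6}
  ]
}}

```text
t: 5.35
ee_pos: [0.5059, -0.3989, 0.0549]
eef_rot: [[0.995, -0.105, -0.004], [-0.105, -0.995, 0.003], [-0.004, -0.003, -1.0]]
contact_force: [0.1, -0.5, 0.8]
width: 0.707
finger_force: 0.0
```

Call:
{"api": "step_arm", "payload": {
  "plan": [
    {"wx":0,"wy":0,"wz":0,"dx":0,"dy":0,"dz":-1.5,"jaw":6},
    {"wx":0,"wy":0,"wz":0,"dx":0,"dy":0,"dz":-3.3,"jaw":6},
    {"wx":0,"wy":0,"wz":0,"dx":0,"dy":0,"dz":-3.3,"jaw":4},
    {"wx":0,"wy":0,"wz":0,"dx":0,"dy":0,"dz":-3.3,"jaw":3},
    {"wx":0,"wy":0,"wz":0,"dx":0,"dy":0,"dz":-3.3,"jaw":3},
    {"wx":0,"wy":0,"wz":0,"dx":0,"dy":0,"dz":-3.3,"jaw":3},
    {"wx":0,"wy":0,"wz":0,"dx":0,"dy":0,"dz":-3.3,"jaw":3},
    {"wx":0,"wy":0,"wz":0,"dx":0,"dy":0,"dz":-3.3,"jaw":3}
  ]
}}

```text
t: 6.15
ee_pos: [0.508, -0.4006, 0.0236]
eef_rot: [[0.995, -0.104, 0.0], [-0.104, -0.995, -0.0], [0.0, 0.0, -1.0]]
contact_force: [0.2, -0.3, -1.4]
width: 0.392
finger_force: 28.1
```

Call:
{"api": "step_arm", "payload": {
  "plan": [
    {"wx":0,"wy":0,"wz":0,"dx":-0.5,"dy":0.05,"dz":0,"jaw":3},
    {"wx":0,"wy":0,"wz":0,"dx":-1.0,"dy":0.1,"dz":0,"jaw":3},
    {"wx":0,"wy":0,"wz":0,"dx":-1.7,"dy":0.18,"dz":0,"jaw":3},
    {"wx":0,"wy":0,"wz":0,"dx":-2.4,"dy":0.25,"dz":0,"jaw":3},
    {"wx":0,"wy":0,"wz":0,"dx":-3.2,"dy":0.33,"dz":0,"jaw":3},
    {"wx":0,"wy":0,"wz":0,"dx":-4.0,"dy":0.42,"dz":0,"jaw":3},
    {"wx":0,"wy":0,"wz":0,"dx":-4.8,"dy":0.5,"dz":0,"jaw":3},
    {"wx":0,"wy":0,"wz":0,"dx":-5.6,"dy":0.58,"dz":0,"jaw":3},
    {"wx":0,"wy":0,"wz":0,"dx":-6.3,"dy":0.66,"dz":0,"jaw":3},
    {"wx":0,"wy":0,"wz":0,"dx":-6.3,"dy":0.66,"dz":0,"jaw":3}
  ]
}}

```text
t: 7.15
ee_pos: [0.4436, -0.3935, 0.0231]
eef_rot: [[0.994, -0.105, -0.001], [-0.105, -0.994, 0.001], [-0.001, -0.001, -1.0]]
contact_force: [-0.6, 0.6, -0.6]
width: 0.39
finger_force: 28.2
```

Call:
{"api": "step_arm", "payload": {
  "plan": [
    {"wx":0,"wy":0,"wz":0,"dx":-0.5,"dy":0,"dz":3,"jaw":3},
    {"wx":0,"wy":0,"wz":0,"dx":-1,"dy":0,"dz":7,"jaw":3},
    {"wx":0,"wy":0,"wz":0,"dx":-6.3,"dy":20.2,"dz":7,"jaw":3},
    {"wx":0,"wy":0,"wz":0,"dx":-6.3,"dy":20.2,"dz":7,"jaw":3},
    {"wx":0,"wy":0,"wz":0,"dx":-6.3,"dy":20.2,"dz":7,"jaw":3},
    {"wx":0,"wy":0,"wz":0,"dx":-6.3,"dy":20.2,"dz":7,"jaw":3},
    {"wx":0,"wy":0,"wz":0,"dx":-6.3,"dy":20.2,"dz":7,"jaw":3},
    {"wx":0,"wy":0,"wz":0,"dx":-6.3,"dy":20.2,"dz":3,"jaw":3},
    {"wx":0,"wy":0,"wz":0,"dx":-6.3,"dy":20.2,"dz":0,"jaw":3},
    {"wx":0,"wy":0,"wz":0,"dx":-6.3,"dy":20.2,"dz":0,"jaw":3}
  ]
}}

```text
t: 8.15
ee_pos: [0.3793, -0.1902, 0.0205]
eef_rot: [[0.995, -0.104, -0.006], [-0.104, -0.995, 0.004], [-0.007, -0.003, -1.0]]
contact_force: [-1.4, -0.5, 0.2]
width: 0.387
finger_force: 28.2
```

Call:
{"api": "step_arm", "payload": {
  "plan": [
    {"wx":0,"wy":0,"wz":0,"dx":0,"dy":0,"dz":-0.8,"jaw":3},
    {"wx":0,"wy":0,"wz":0,"dx":0,"dy":0,"dz":-1.4,"jaw":3},
    {"wx":0,"wy":0,"wz":0,"dx":0,"dy":0,"dz":-1.7,"jaw":3},
    {"wx":0,"wy":0,"wz":0,"dx":0,"dy":0,"dz":-1.7,"jaw":3}
  ]
}}

```text
t: 8.55
ee_pos: [0.3823, -0.1922, 0.0066]
eef_rot: [[0.994, -0.105, 0.001], [-0.105, -0.994, -0.0], [0.001, 0.0, -1.0]]
contact_force: [0.6, -0.1, 0.0]
width: 0.391
finger_force: 28.2
```

Call:
{"api": "step_arm", "payload": {
  "plan": [
    {"wx":0,"wy":0,"wz":0,"dx":0,"dy":0,"dz":0,"jaw":5.5},
    {"wx":0,"wy":0,"wz":0,"dx":0,"dy":0,"dz":0,"jaw":5.5},
    {"wx":0,"wy":0,"wz":0,"dx":0,"dy":0,"dz":4,"jaw":6},
    {"wx":0,"wy":0,"wz":0,"dx":0,"dy":0,"dz":9,"jaw":6},
    {"wx":0,"wy":0,"wz":0,"dx":0,"dy":0,"dz":14,"jaw":6},
    {"wx":0,"wy":0,"wz":0,"dx":0,"dy":0,"dz":19,"jaw":6},
    {"wx":0,"wy":0,"wz":0.6,"dx":1.7,"dy":42.3,"dz":19,"jaw":6},
    {"wx":0,"wy":0,"wz":0.6,"dx":1.7,"dy":42.3,"dz":19,"jaw":6},
    {"wx":0,"wy":0,"wz":0.6,"dx":1.7,"dy":42.3,"dz":19,"jaw":6},
    {"wx":0,"wy":0,"wz":0.6,"dx":1.7,"dy":42.3,"dz":19,"jaw":6}
  ]
}}

```text
t: 9.55
ee_pos: [0.3898, 0.0096, 0.1971]
eef_rot: [[0.999, -0.054, 0.002], [-0.054, -0.999, -0.0], [0.002, -0.0, -1.0]]
contact_force: [2.0, 0.3, -0.5]
width: 0.705
finger_force: 0.0
```

Call:
{"api": "step_arm", "payload": {
  "plan": [
    {"wx":0,"wy":0,"wz":0,"dx":0.5,"dy":21,"dz":0,"jaw":6},
    {"wx":0,"wy":0,"wz":0,"dx":0.5,"dy":21,"dz":0,"jaw":6},
    {"wx":0,"wy":0,"wz":0,"dx":0.5,"dy":21,"dz":0,"jaw":6},
    {"wx":0,"wy":0,"wz":0,"dx":0.5,"dy":21,"dz":0,"jaw":6},
    {"wx":0,"wy":0,"wz":0,"dx":0.5,"dy":21,"dz":0,"jaw":6},
    {"wx":0,"wy":0,"wz":0,"dx":0.5,"dy":21,"dz":0,"jaw":6},
    {"wx":0,"wy":0,"wz":0,"dx":0.5,"dy":21,"dz":0,"jaw":6}
  ]
}}

```text
t: 10.25
ee_pos: [0.3945, 0.2171, 0.1961]
eef_rot: [[0.999, -0.052, -0.001], [-0.052, -0.999, -0.001], [-0.001, 0.001, -1.0]]
contact_force: [0.9, -0.3, 0.2]
width: 0.701
finger_force: 0.0
```

```bash
python3 - <<'E'
from ov import *
s=bot.read_state();print(s["ee_pos"],s["eef_rot"])
a=bot.snapshot("top");b=bot.snapshot("side")
cv2.imwrite("pics/top3.png",a[:,:,::-1]);cv2.imwrite("pics/side3.png",b[:,:,::-1])
out=[]
for n,im,roi,f in(("top",a,(296,180,400,272),3.5),("side",b,(190,220,380,345),3)):
    x0,y0,x1,y1=roi;c=cv2.resize(im[y0:y1,x0:x1],None,fx=f,fy=f,interpolation=2)[:,:,::-1].copy()
    if n=="top":c=c[:,:364]
    for d in((.573,-.265,8.5),(.571,-.406,-6)): draw(c,n,box(*d,.0480,.0481),roi,f,(255,0,0))
    out.append(np.pad(c,((0,380-len(c)),(0,0),(0,0))))
cv2.imwrite("pics/d3.png",np.hstack(out)[:,:800])
E
```

```text
[0.39449017 0.21709402 0.19608848] [[ 9.98649482e-01 -5.19503828e-02 -6.07960614e-04]
 [-5.19510537e-02 -9.98648975e-01 -1.14542697e-03]
 [-5.47633874e-04  1.17546424e-03 -9.99999159e-01]]
```

View pics/d3.png

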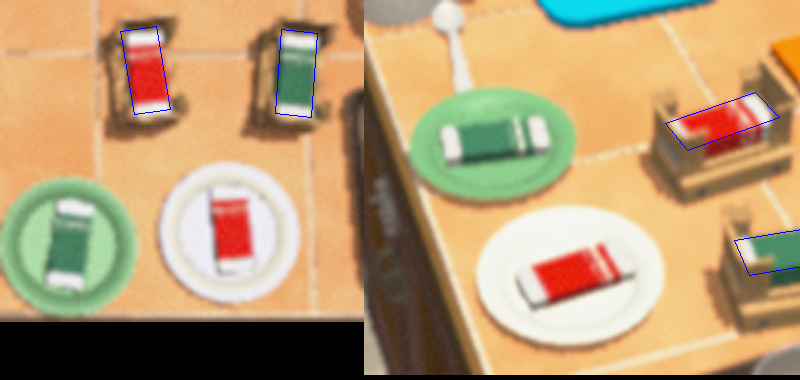

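Both bars lie centred on their plates, and the overlays fit the two remaining bars in each chute. Now for the fresh green bar.

Call:
{"api": "step_arm", "payload": {
  "plan": [
    {"wx":0,"wy":0,"wz":0,"dx":0.4,"dy":1.4,"dz":-4,"jaw":6},
    {"wx":0,"wy":0,"wz":0,"dx":0.4,"dy":1.4,"dz":-8,"jaw":6},
    {"wx":0,"wy":0,"wz":0,"dx":0.4,"dy":1.4,"dz":-12,"jaw":6},
    {"wx":0,"wy":0,"wz":0,"dx":0.4,"dy":1.4,"dz":-15,"jaw":6},
    {"wx":0,"wy":0,"wz":0,"dx":0.4,"dy":1.4,"dz":-17,"jaw":6},
    {"wx":0,"wy":0,"wz":0,"dx":0.4,"dy":1.4,"dz":-17,"jaw":6}
  ]
}}

```text
t: 10.95
ee_pos: [0.3963, 0.229, 0.0236]
eef_rot: [[0.998, -0.055, -0.007], [-0.055, -0.998, -0.003], [-0.007, 0.004, -1.0]]
contact_force: [-0.5, -0.6, -0.2]
width: 0.703
finger_force: 0.0
```

Call:
{"api": "step_arm", "payload": {
  "plan": [
    {"wx":0,"wy":0,"wz":0,"dx":0,"dy":0,"dz":-1.2,"jaw":6},
    {"wx":0,"wy":0,"wz":0,"dx":0,"dy":0,"dz":-2.3,"jaw":6},
    {"wx":0,"wy":0,"wz":0,"dx":0,"dy":0,"dz":-2.3,"jaw":5}
  ]
}}

```text
t: 11.25
ee_pos: [0.3985, 0.2314, 0.0027]
eef_rot: [[0.999, -0.053, -0.001], [-0.053, -0.999, -0.001], [-0.001, 0.001, -1.0]]
contact_force: [0.4, -0.1, 1.0]
width: 0.585
finger_force: 0.0
```

Call:
{"api": "step_arm", "payload": {
  "plan": [
    {"wx":0,"wy":0,"wz":0,"dx":0,"dy":0,"dz":0,"jaw":4},
    {"wx":0,"wy":0,"wz":0,"dx":0,"dy":0,"dz":0,"jaw":3},
    {"wx":0,"wy":0,"wz":0,"dx":0,"dy":0,"dz":0,"jaw":3},
    {"wx":0,"wy":0,"wz":0,"dx":0,"dy":0,"dz":0,"jaw":3},
    {"wx":0,"wy":0,"wz":0,"dx":0,"dy":0,"dz":0,"jaw":3}
  ]
}}

```text
t: 11.75
ee_pos: [0.3996, 0.2324, 0.004]
eef_rot: [[0.999, -0.052, 0.001], [-0.052, -0.999, 0.001], [0.001, -0.001, -1.0]]
contact_force: [-0.2, -0.1, 5.7]
width: 0.387
finger_force: 25.3
```

Call:
{"api": "step_arm", "payload": {
  "plan": [
    {"wx":0,"wy":0,"wz":0,"dx":0,"dy":0,"dz":3,"jaw":3},
    {"wx":0,"wy":0,"wz":0,"dx":0,"dy":0,"dz":7,"jaw":3},
    {"wx":0,"wy":0,"wz":0,"dx":0,"dy":0,"dz":12,"jaw":3},
    {"wx":0,"wy":0,"wz":0,"dx":0,"dy":0,"dz":17,"jaw":3},
    {"wx":0,"wy":0,"wz":0,"dx":0,"dy":0,"dz":19,"jaw":3},
    {"wx":0,"wy":0,"wz":0,"dx":2,"dy":-15,"dz":19,"jaw":3},
    {"wx":0,"wy":0,"wz":0,"dx":2,"dy":-15,"dz":19,"jaw":3},
    {"wx":0,"wy":0,"wz":0,"dx":3,"dy":-25,"dz":19,"jaw":3},
    {"wx":0,"wy":0,"wz":0,"dx":3,"dy":-25,"dz":19,"jaw":3},
    {"wx":0,"wy":0,"wz":0,"dx":3,"dy":-25,"dz":19,"jaw":3}
  ]
}}

```text
t: 12.75
ee_pos: [0.4282, -0.0179, 0.1932]
eef_rot: [[0.999, -0.052, 0.0], [-0.052, -0.999, 0.0], [0.0, -0.0, -1.0]]
contact_force: [1.4, -0.2, -0.1]
width: 0.387
finger_force: 25.1
```

Call:
{"api": "step_arm", "payload": {
  "plan": [
    {"wx":0,"wy":0,"wz":-0.6,"dx":13.4,"dy":-38.7,"dz":0,"jaw":3},
    {"wx":0,"wy":0,"wz":-0.6,"dx":13.4,"dy":-38.7,"dz":0,"jaw":3},
    {"wx":0,"wy":0,"wz":-0.6,"dx":13.4,"dy":-38.7,"dz":0,"jaw":3},
    {"wx":0,"wy":0,"wz":-0.6,"dx":13.4,"dy":-38.7,"dz":0,"jaw":3},
    {"wx":0,"wy":0,"wz":-0.6,"dx":13.4,"dy":-38.7,"dz":0,"jaw":3},
    {"wx":0,"wy":0,"wz":-0.6,"dx":13.4,"dy":-38.7,"dz":0,"jaw":3},
    {"wx":0,"wy":0,"wz":-0.6,"dx":13.4,"dy":-38.7,"dz":0,"jaw":3},
    {"wx":0,"wy":0,"wz":-0.6,"dx":13.4,"dy":-38.7,"dz":0,"jaw":3},
    {"wx":0,"wy":0,"wz":-0.6,"dx":13.4,"dy":-38.7,"dz":0,"jaw":3},
    {"wx":0,"wy":0,"wz":-0.6,"dx":13.4,"dy":-38.7,"dz":0,"jaw":3}
  ]
}}

```text
t: 13.75
ee_pos: [0.5622, -0.4046, 0.192]
eef_rot: [[0.994, -0.107, -0.001], [-0.107, -0.994, 0.001], [-0.001, -0.001, -1.0]]
contact_force: [0.5, -0.0, -0.5]
width: 0.389
finger_force: 25.1
```

Call:
{"api": "step_arm", "payload": {
  "plan": [
    {"wx":0,"wy":0,"wz":0,"dx":0.1,"dy":0,"dz":-4,"jaw":3},
    {"wx":0,"wy":0,"wz":0,"dx":0.1,"dy":0,"dz":-8,"jaw":3},
    {"wx":0,"wy":0,"wz":0,"dx":0.1,"dy":0,"dz":-9.5,"jaw":3},
    {"wx":0,"wy":0,"wz":0,"dx":0.1,"dy":0,"dz":-9.5,"jaw":3},
    {"wx":0,"wy":0,"wz":0,"dx":0.1,"dy":0,"dz":-9.5,"jaw":3}
  ]
}}

```text
t: 14.25
ee_pos: [0.5643, -0.4027, 0.0995]
eef_rot: [[0.995, -0.104, 0.001], [-0.104, -0.995, -0.001], [0.001, 0.0, -1.0]]
contact_force: [0.6, -0.0, 1.1]
width: 0.387
finger_force: 25.1
```

```bash
python3 - <<'E'
from ov import *
s=bot.read_state();e=s["ee_pos"];print(e)
b=bot.snapshot("side");roi=(270,230,390,345);f=5;x0,y0,x1,y1=roi
c=cv2.resize(b[y0:y1,x0:x1],None,fx=f,fy=f,interpolation=2)[:,:,::-1].copy()
draw(c,"side",box(.571,-.406,-6,e[2]-.004,e[2]+.008),roi,f,(255,0,0))
cv2.imwrite("pics/d4.png",c)
E
```

```text
[ 0.56433675 -0.4027132   0.09947838]
```

View pics/d4.png

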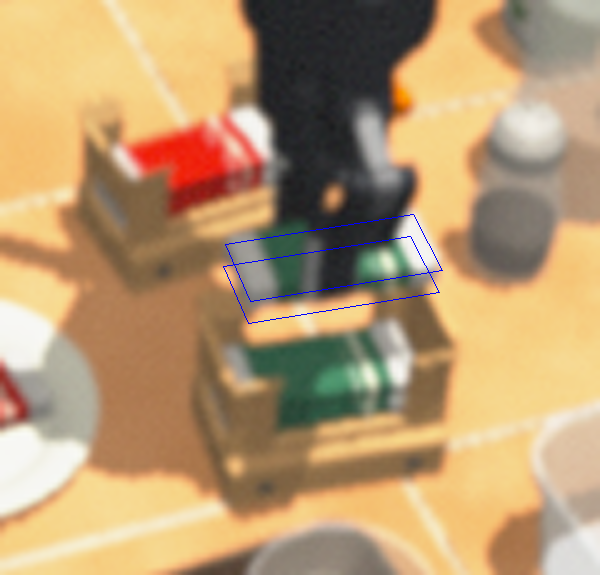

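Call:
{"api": "step_arm", "payload": {
  "plan": [
    {"wx":0,"wy":0,"wz":0,"dx":0,"dy":-0.2,"dz":-1,"jaw":3},
    {"wx":0,"wy":0,"wz":0,"dx":0,"dy":-0.2,"dz":-2,"jaw":3},
    {"wx":0,"wy":0,"wz":0,"dx":0,"dy":-0.2,"dz":-2.6,"jaw":3},
    {"wx":0,"wy":0,"wz":0,"dx":0,"dy":-0.2,"dz":-3.1,"jaw":3},
    {"wx":0,"wy":0,"wz":0,"dx":0,"dy":-0.2,"dz":-3.5,"jaw":3},
    {"wx":0,"wy":0,"wz":0,"dx":0,"dy":-0.2,"dz":-3.5,"jaw":3}
  ]
}}

```text
t: 14.9
ee_pos: [0.5631, -0.4048, 0.0622]
eef_rot: [[0.995, -0.105, -0.001], [-0.105, -0.995, 0.001], [-0.001, -0.001, -1.0]]
contact_force: [-0.4, 0.7, -0.3]
width: 0.388
finger_force: 25.1
```

Call:
{"api": "step_arm", "payload": {
  "plan": [
    {"wx":0,"wy":0,"wz":0,"dx":0,"dy":0,"dz":-0.3,"jaw":3},
    {"wx":0,"wy":0,"wz":0,"dx":0,"dy":0,"dz":-0.6,"jaw":3},
    {"wx":0,"wy":0,"wz":0,"dx":0,"dy":0,"dz":-0.9,"jaw":3},
    {"wx":0,"wy":0,"wz":0,"dx":0,"dy":0,"dz":-0.9,"jaw":3}
  ]
}}

```text
t: 15.3
ee_pos: [0.5633, -0.4049, 0.0537]
eef_rot: [[0.995, -0.104, -0.001], [-0.104, -0.995, 0.001], [-0.001, -0.001, -1.0]]
contact_force: [-0.1, 0.8, 0.2]
width: 0.386
finger_force: 25.1
```

Call:
{"api": "step_arm", "payload": {
  "plan": [
    {"wx":0,"wy":0,"wz":0,"dx":0,"dy":0,"dz":0,"jaw":5},
    {"wx":0,"wy":0,"wz":0,"dx":0,"dy":0,"dz":0,"jaw":5.5},
    {"wx":0,"wy":0,"wz":0,"dx":0,"dy":0,"dz":3,"jaw":5.5},
    {"wx":0,"wy":0,"wz":0,"dx":0,"dy":0,"dz":8,"jaw":5.5},
    {"wx":0,"wy":0,"wz":0,"dx":0,"dy":0,"dz":14,"jaw":5.5},
    {"wx":0,"wy":0,"wz":0,"dx":-10,"dy":25,"dz":15,"jaw":6},
    {"wx":0,"wy":0,"wz":0,"dx":-10,"dy":25,"dz":15,"jaw":6},
    {"wx":0,"wy":0,"wz":0,"dx":-10,"dy":25,"dz":15,"jaw":6},
    {"wx":0,"wy":0,"wz":0,"dx":-10,"dy":25,"dz":15,"jaw":6},
    {"wx":0,"wy":0,"wz":0,"dx":-10,"dy":25,"dz":15,"jaw":6}
  ]
}}

```text
t: 16.3
ee_pos: [0.4703, -0.1721, 0.2034]
eef_rot: [[0.994, -0.105, 0.001], [-0.105, -0.994, -0.0], [0.001, 0.0, -1.0]]
contact_force: [0.7, 0.3, 0.2]
width: 0.698
finger_force: 0.0
```

Call:
{"api": "step_arm", "payload": {
  "plan": [
    {"wx":0,"wy":0,"wz":2.1,"dx":-6.9,"dy":25,"dz":0,"jaw":6},
    {"wx":0,"wy":0,"wz":2.1,"dx":-6.9,"dy":25,"dz":0,"jaw":6},
    {"wx":0,"wy":0,"wz":2.1,"dx":-6.9,"dy":25,"dz":0,"jaw":6},
    {"wx":0,"wy":0,"wz":2.1,"dx":-6.9,"dy":25,"dz":0,"jaw":6},
    {"wx":0,"wy":0,"wz":2.1,"dx":-6.9,"dy":46.5,"dz":0,"jaw":6},
    {"wx":0,"wy":0,"wz":2.1,"dx":-6.9,"dy":46.5,"dz":0,"jaw":6},
    {"wx":0,"wy":0,"wz":2.1,"dx":-6.9,"dy":46.5,"dz":0,"jaw":6},
    {"wx":0,"wy":0,"wz":2.1,"dx":-6.9,"dy":46.5,"dz":0,"jaw":6},
    {"wx":0,"wy":0,"wz":2.1,"dx":-6.9,"dy":46.5,"dz":0,"jaw":6},
    {"wx":0,"wy":0,"wz":2.1,"dx":-6.9,"dy":46.5,"dz":0,"jaw":6}
  ]
}}

```text
t: 17.3
ee_pos: [0.4018, 0.2953, 0.2037]
eef_rot: [[0.997, 0.082, 0.002], [0.082, -0.997, 0.002], [0.002, -0.002, -1.0]]
contact_force: [0.2, 0.1, 0.7]
width: 0.703
finger_force: 0.0
```

Call:
{"api": "step_arm", "payload": {
  "plan": [
    {"wx":0,"wy":0,"wz":0,"dx":0,"dy":0,"dz":0,"jaw":6},
    {"wx":0,"wy":0,"wz":0,"dx":0,"dy":0,"dz":0,"jaw":6}
  ]
}}

```text
t: 17.5
ee_pos: [0.4019, 0.2913, 0.2029]
eef_rot: [[0.997, 0.08, 0.0], [0.08, -0.997, -0.001], [0.0, 0.001, -1.0]]
contact_force: [0.3, 0.5, 0.1]
width: 0.705
finger_force: 0.0
```

```bash
python3 - <<'E'
from ov import *
a=bot.snapshot("top");b=bot.snapshot("side");out=[]
for n,im,roi,f in(("top",a,(320,180,400,230),4.5),("side",b,(250,230,370,340),3.5)):
    x0,y0,x1,y1=roi;c=cv2.resize(im[y0:y1,x0:x1],None,fx=f,fy=f,interpolation=2)[:,:,::-1].copy()
    for d,z in(((.573,-.265,8.5),.048),((.571,-.406,-6),.060)): draw(c,n,box(*d,z,z+.0001),roi,f,(255,0,0))
    out.append(np.pad(c,((0,390-len(c)),(0,0),(0,0))))
cv2.imwrite("pics/d5.png",np.hstack(out)[:,:800])
E
```

```text
(no output)
```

View pics/d5.png

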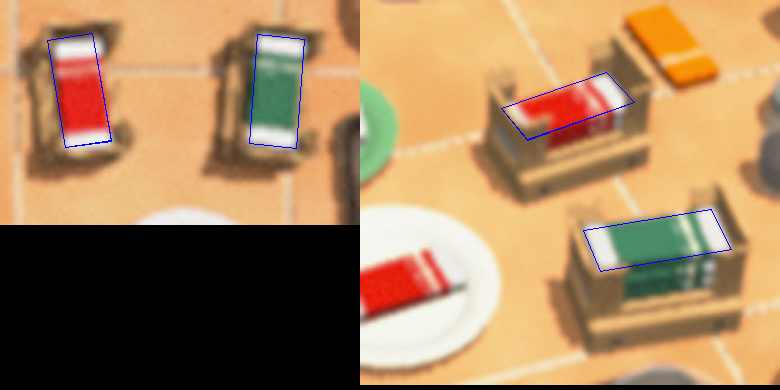

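The fresh green bar sits flush in its chute. Now the fresh red bar.

Call:
{"api": "step_arm", "payload": {
  "plan": [
    {"wx":0,"wy":0,"wz":0,"dx":-0.8,"dy":1.8,"dz":-4,"jaw":6},
    {"wx":0,"wy":0,"wz":0,"dx":-0.8,"dy":1.8,"dz":-8,"jaw":6},
    {"wx":0,"wy":0,"wz":0,"dx":-0.8,"dy":1.8,"dz":-12,"jaw":6},
    {"wx":0,"wy":0,"wz":0,"dx":-0.8,"dy":1.8,"dz":-15,"jaw":6},
    {"wx":0,"wy":0,"wz":0,"dx":-0.8,"dy":1.8,"dz":-17.5,"jaw":6},
    {"wx":0,"wy":0,"wz":0,"dx":-0.8,"dy":1.8,"dz":-17.5,"jaw":6},
    {"wx":0,"wy":0,"wz":0,"dx":-0.8,"dy":1.8,"dz":-17.5,"jaw":6}
  ]
}}

```text
t: 18.3
ee_pos: [0.3943, 0.3082, 0.028]
eef_rot: [[0.997, 0.077, -0.001], [0.077, -0.997, -0.001], [-0.001, 0.001, -1.0]]
contact_force: [0.2, -0.6, -0.5]
width: 0.701
finger_force: 0.0
```

Call:
{"api": "step_arm", "payload": {
  "plan": [
    {"wx":0,"wy":0,"wz":0,"dx":0,"dy":0,"dz":-1.2,"jaw":6},
    {"wx":0,"wy":0,"wz":0,"dx":0,"dy":0,"dz":-2.2,"jaw":6},
    {"wx":0,"wy":0,"wz":0,"dx":0,"dy":0,"dz":-2.2,"jaw":5},
    {"wx":0,"wy":0,"wz":0,"dx":0,"dy":0,"dz":-2.2,"jaw":4},
    {"wx":0,"wy":0,"wz":0,"dx":0,"dy":0,"dz":-2.2,"jaw":3},
    {"wx":0,"wy":0,"wz":0,"dx":0,"dy":0,"dz":-2.2,"jaw":3},
    {"wx":0,"wy":0,"wz":0,"dx":0,"dy":0,"dz":-2.2,"jaw":3},
    {"wx":0,"wy":0,"wz":0,"dx":0,"dy":0,"dz":-2.2,"jaw":3}
  ]
}}

```text
t: 19.1
ee_pos: [0.3945, 0.3096, 0.0062]
eef_rot: [[0.997, 0.079, 0.001], [0.079, -0.997, 0.001], [0.001, -0.0, -1.0]]
contact_force: [0.1, 0.2, 2.4]
width: 0.383
finger_force: 25.2
```

Call:
{"api": "step_arm", "payload": {
  "plan": [
    {"wx":0,"wy":0,"wz":0,"dx":0,"dy":0,"dz":3,"jaw":3},
    {"wx":0,"wy":0,"wz":0,"dx":0,"dy":0,"dz":7,"jaw":3},
    {"wx":0,"wy":0,"wz":0,"dx":0,"dy":0,"dz":12,"jaw":3},
    {"wx":0,"wy":0,"wz":0,"dx":0,"dy":0,"dz":17,"jaw":3},
    {"wx":0,"wy":0,"wz":0,"dx":0,"dy":0,"dz":19,"jaw":3},
    {"wx":0,"wy":0,"wz":0,"dx":2,"dy":-15,"dz":19,"jaw":3},
    {"wx":0,"wy":0,"wz":0,"dx":2,"dy":-15,"dz":19,"jaw":3},
    {"wx":0,"wy":0,"wz":0,"dx":3,"dy":-25,"dz":19,"jaw":3},
    {"wx":0,"wy":0,"wz":0,"dx":3,"dy":-25,"dz":19,"jaw":3},
    {"wx":0,"wy":0,"wz":0,"dx":3,"dy":-25,"dz":19,"jaw":3}
  ]
}}

```text
t: 20.1
ee_pos: [0.4235, 0.0593, 0.1958]
eef_rot: [[0.997, 0.079, 0.001], [0.079, -0.997, -0.0], [0.001, 0.0, -1.0]]
contact_force: [1.6, -0.2, -0.5]
width: 0.389
finger_force: 25.2
```

Call:
{"api": "step_arm", "payload": {
  "plan": [
    {"wx":0,"wy":0,"wz":0.8,"dx":14.1,"dy":-32.6,"dz":0,"jaw":3},
    {"wx":0,"wy":0,"wz":0.8,"dx":14.1,"dy":-32.6,"dz":0,"jaw":3},
    {"wx":0,"wy":0,"wz":0.8,"dx":14.1,"dy":-32.6,"dz":0,"jaw":3},
    {"wx":0,"wy":0,"wz":0.8,"dx":14.1,"dy":-32.6,"dz":0,"jaw":3},
    {"wx":0,"wy":0,"wz":0.8,"dx":14.1,"dy":-32.6,"dz":0,"jaw":3},
    {"wx":0,"wy":0,"wz":0.8,"dx":14.1,"dy":-32.6,"dz":0,"jaw":3},
    {"wx":0,"wy":0,"wz":0.8,"dx":14.1,"dy":-32.6,"dz":0,"jaw":3},
    {"wx":0,"wy":0,"wz":0.8,"dx":14.1,"dy":-32.6,"dz":0,"jaw":3},
    {"wx":0,"wy":0,"wz":0.8,"dx":14.1,"dy":-32.6,"dz":-5,"jaw":3},
    {"wx":0,"wy":0,"wz":0.8,"dx":14.1,"dy":-32.6,"dz":-5,"jaw":3}
  ]
}}

```text
t: 21.1
ee_pos: [0.5595, -0.2622, 0.1387]
eef_rot: [[0.989, 0.147, -0.013], [0.147, -0.989, 0.007], [-0.012, -0.009, -1.0]]
contact_force: [-1.8, 0.5, -1.7]
width: 0.388
finger_force: 25.2
```

Call:
{"api": "step_arm", "payload": {
  "plan": [
    {"wx":0,"wy":0,"wz":0,"dx":0,"dy":0,"dz":-3,"jaw":3},
    {"wx":0,"wy":0,"wz":0,"dx":0,"dy":0,"dz":-4,"jaw":3},
    {"wx":0,"wy":0,"wz":0,"dx":0,"dy":0,"dz":-4,"jaw":3},
    {"wx":0,"wy":0,"wz":0,"dx":0,"dy":0,"dz":-4,"jaw":3}
  ]
}}

```text
t: 21.5
ee_pos: [0.5654, -0.2647, 0.107]
eef_rot: [[0.989, 0.148, 0.001], [0.148, -0.989, -0.0], [0.001, 0.001, -1.0]]
contact_force: [0.1, 0.8, -0.3]
width: 0.389
finger_force: 25.2
```

Call:
{"api": "step_arm", "payload": {
  "plan": [
    {"wx":0,"wy":0,"wz":0,"dx":0,"dy":-0.1,"dz":-1,"jaw":3},
    {"wx":0,"wy":0,"wz":0,"dx":0,"dy":-0.1,"dz":-2,"jaw":3},
    {"wx":0,"wy":0,"wz":0,"dx":0,"dy":-0.1,"dz":-3,"jaw":3},
    {"wx":0,"wy":0,"wz":0,"dx":0,"dy":-0.1,"dz":-3.6,"jaw":3},
    {"wx":0,"wy":0,"wz":0,"dx":0,"dy":-0.1,"dz":-4,"jaw":3},
    {"wx":0,"wy":0,"wz":0,"dx":0,"dy":-0.1,"dz":-4.3,"jaw":3},
    {"wx":0,"wy":0,"wz":0,"dx":0,"dy":-0.1,"dz":-4.3,"jaw":3}
  ]
}}

```text
t: 22.2
ee_pos: [0.5647, -0.2671, 0.0633]
eef_rot: [[0.989, 0.148, -0.0], [0.148, -0.989, -0.002], [-0.001, 0.001, -1.0]]
contact_force: [-3.7, -2.5, 4.0]
width: 0.391
finger_force: 26.4
```

Light contact from the back and the +y lip, so I'll ease off 2 mm and continue.

Call:
{"api": "step_arm", "payload": {
  "plan": [
    {"wx":0,"wy":0,"wz":0,"dx":-0.2,"dy":-0.15,"dz":0.1,"jaw":3},
    {"wx":0,"wy":0,"wz":0,"dx":-0.2,"dy":-0.15,"dz":0,"jaw":3},
    {"wx":0,"wy":0,"wz":0,"dx":-0.2,"dy":-0.15,"dz":0,"jaw":3}
  ]
}}

```text
t: 22.5
ee_pos: [0.5635, -0.268, 0.063]
eef_rot: [[0.989, 0.148, 0.002], [0.148, -0.989, -0.001], [0.001, 0.002, -1.0]]
contact_force: [0.4, -1.6, 0.2]
width: 0.386
finger_force: 26.0
```

Call:
{"api": "step_arm", "payload": {
  "plan": [
    {"wx":0,"wy":0,"wz":0,"dx":0,"dy":-0.05,"dz":-0.2,"jaw":3},
    {"wx":0,"wy":0,"wz":0,"dx":0,"dy":-0.05,"dz":-0.4,"jaw":3},
    {"wx":0,"wy":0,"wz":0,"dx":0,"dy":-0.05,"dz":-0.6,"jaw":3},
    {"wx":0,"wy":0,"wz":0,"dx":0,"dy":-0.05,"dz":-0.7,"jaw":3},
    {"wx":0,"wy":0,"wz":0,"dx":0,"dy":-0.05,"dz":-0.7,"jaw":3}
  ]
}}

```text
t: 23.0
ee_pos: [0.5634, -0.2683, 0.0561]
eef_rot: [[0.989, 0.148, 0.001], [0.148, -0.989, -0.001], [0.001, 0.001, -1.0]]
contact_force: [1.0, -2.9, 2.6]
width: 0.388
finger_force: 26.2
```

Call:
{"api": "step_arm", "payload": {
  "plan": [
    {"wx":0,"wy":0,"wz":0,"dx":0,"dy":0,"dz":0,"jaw":5},
    {"wx":0,"wy":0,"wz":0,"dx":0,"dy":0,"dz":0,"jaw":5.5},
    {"wx":0,"wy":0,"wz":0,"dx":0,"dy":0,"dz":3,"jaw":5.5},
    {"wx":0,"wy":0,"wz":0,"dx":0,"dy":0,"dz":8,"jaw":5.5},
    {"wx":0,"wy":0,"wz":0,"dx":0,"dy":0,"dz":14,"jaw":5.5},
    {"wx":0,"wy":0,"wz":0,"dx":-12,"dy":28,"dz":15,"jaw":6},
    {"wx":0,"wy":0,"wz":0,"dx":-12,"dy":28,"dz":15,"jaw":6},
    {"wx":0,"wy":0,"wz":0,"dx":-12,"dy":28,"dz":15,"jaw":6},
    {"wx":0,"wy":0,"wz":0,"dx":-12,"dy":28,"dz":15,"jaw":6},
    {"wx":0,"wy":0,"wz":0,"dx":-12,"dy":28,"dz":15,"jaw":6}
  ]
}}

```text
t: 24.0
ee_pos: [0.4624, -0.0364, 0.2015]
eef_rot: [[0.989, 0.147, -0.002], [0.147, -0.989, 0.001], [-0.002, -0.002, -1.0]]
contact_force: [1.0, 0.8, -0.0]
width: 0.698
finger_force: 0.0
```

Call:
{"api": "step_arm", "payload": {
  "plan": [
    {"wx":0,"wy":0,"wz":0,"dx":-2,"dy":10,"dz":0,"jaw":6},
    {"wx":0,"wy":0,"wz":0,"dx":-2,"dy":20,"dz":0,"jaw":6},
    {"wx":0,"wy":0,"wz":0,"dx":-2,"dy":20,"dz":0,"jaw":6},
    {"wx":0,"wy":0,"wz":0,"dx":-2,"dy":20,"dz":0,"jaw":6},
    {"wx":0,"wy":0,"wz":0,"dx":-2,"dy":20,"dz":0,"jaw":6},
    {"wx":0,"wy":0,"wz":0,"dx":-2,"dy":20,"dz":0,"jaw":6}
  ]
}}

```text
t: 24.6
ee_pos: [0.4432, 0.1626, 0.2015]
eef_rot: [[0.988, 0.152, -0.002], [0.152, -0.988, -0.001], [-0.002, 0.0, -1.0]]
contact_force: [-0.4, -0.0, -0.6]
width: 0.703
finger_force: 0.0
```

```bash
python3 - <<'E'
from ov import *
a=bot.snapshot("top");b=bot.snapshot("side");out=[]
for n,im,roi,f in(("top",a,(296,180,400,272),3.6),("side",b,(220,220,370,340),2.8)):
    x0,y0,x1,y1=roi;c=cv2.resize(im[y0:y1,x0:x1],None,fx=f,fy=f,interpolation=2)[:,:,::-1].copy()
    for d,z in(((.572,-.266,8.5),.060),((.571,-.406,-6),.060)): draw(c,n,box(*d,z,z+.0001),roi,f,(255,0,0))
    out.append(np.pad(c,((0,390-len(c)),(0,0),(0,0))))
cv2.imwrite("pics/d6.png",np.hstack(out)[:,:800])
E
```

```text
(no output)
```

View pics/d6.png

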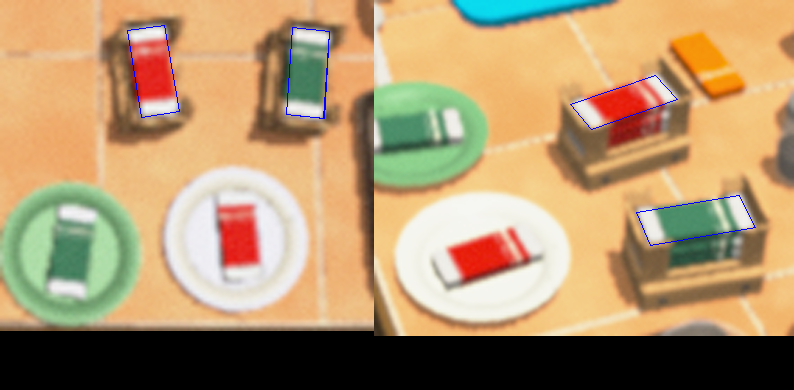

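Both views show each fresh bar flush at 60 mm top height in its chute, and the two oldest bars flat and centred on their plates. Time to hand in.

```bash
python3 -c "
from cell import bot
print(bot.finish_job())"
```

```text
the job is handed in; nothing more can be done
None
```

The job is handed in at about 25 s of the 112 s limit: in the last camera images both oldest bars lay flat on their plates and both fresh bars sat level in their own chutes. The yellow bar was never touched; the hand-in gave no verdict.

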